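Third hand for an easel bracket

TASK

Press the black thumb pad of the easel shelf's sprung stop arm down until it clicks and stays down by itself, and let go of it. Then fetch the aluminium hinge bracket, stand it flat on the shelf board with its two screw holes over the pair of short slots, and gently push one long edge of its foot flush against the stop arm, with a steady push of about 12 N. Finish while still gripping the bracket and pushing like this, so that the painter can screw it down, and leave the tin, pot, brush and screwdriver alone.

Things in the scene. Friction and masses are not known exactly. Their poses are not given: they have to be found in the camera images.
- shelf: Plywood easel shelf board fixed flat on the table, 240 (x) x 280 (y) x 12 mm. Origin: centre of its underside, z up; its x axis points away from the robot (turned by some yaw) towards the stop. Near its +y edge two black pivot cheeks, 30 mm high, carry the stop arm. A long dark strap slot near the -x edge is decoration.
- seat (a point): Point on the board's top (12 mm above the table) midway between two short dark slots (30 x 7 mm, along the shelf's y, centred 24 mm either side). The bracket's origin belongs here. Axes as the shelf's. With the arm down, the stop's face is the plane 24 mm to +x of this point, square to the shelf's x, from 2 to 23 mm above the board.
- stop_arm (a joint): Stop arm: brown wooden bar 205 long, 22 thick (shelf x), 21 mm high, running to the shelf's -y from a pivot at (86, 118, 24.5) mm in the shelf's frame, axis along shelf x. Value in rad: 0 = sprung up, free end raised 0.5 rad; 0.5 = fully down, level across the board as a fence. Past about 0.35 rad it snaps over and stays down by itself.
- thumb_pad (a point): Centre of the top of the black thumb pad (40 x 40 x 8 mm) on the stop arm's free end, 200 mm from the pivot along the bar and 18.5 mm above its centre line; turns with the arm. Press it down against a spring of up to about 6 N; when the arm is down it stands 31 mm above the board. A lift of about 4 N would release the arm again.
- bracket: Loose aluminium hinge bracket, 0.1 to 0.22 kg, like an upside-down T: foot 48 (x) x 68 (y) x 10 mm, screw holes 24 mm either side along y; upright middle lug 28 (x) x 20 (y) mm, top 62 mm above the underside. Origin: centre of the underside, z up. Either long edge may meet the stop. Grip the lug across its 20 mm. Friction on the board takes some N of a push.
- paint_tin: Flat yellow watercolour tin, 85 x 190 x 18 mm, loose on the table; origin at the centre of its underside. Leave alone.
- water_pot: White plastic water pot, 84 mm across, 85 mm high, loose; origin at the centre of its underside. Leave alone.
- screwdriver: Black-handled screwdriver lying on the table, about 200 mm long. Leave alone.
- brush: Brush lying on the table, about 200 mm long. Leave alone.
Mind the look-alikes: they are no part of the job. What is shaped like the bracket but blue, orange or pink is not meant.

How it is judged:
On the way, in this order (a step that is already met when the one before it is completed fails the run):
1. the stop arm is down and stays down with the robot off it, the bracket not yet fetched (value of joint stop_arm above 0.47 rad and contact force between each of the arm, the fingers and stop_arm below 0.2 N and distance of bracket from where it was at the start of the episode below 0.03 m), for 0.2 s.
2. the bracket stands on the board by its seat and touches the stop arm (contact force between bracket and stop_arm above 0.5 N and horizontal distance between bracket and seat below 0.03 m), for 0.1 s.
At the end, for the whole second after the job is handed in: Stop arm down (over 0.47 rad), robot off it; bracket upright and its edge parallel to the stop (0.07 rad each), on the board (4 mm), within 12 mm of the seat along the stop and 6 mm across; fingers hold it and press it on the stop arm with 5 to 18 N through the last second (value of joint stop_arm above 0.47 rad and contact force between each of the arm, the fingers and stop_arm below 0.5 N and contact force between bracket and stop_arm between 5 and 18 N and contact force between the fingers and bracket above 1 N and y of bracket in the frame of seat between -0.012 and 0.012 m and x of bracket in the frame of seat between -0.006 and 0.006 m and z of bracket in the frame of seat between -0.004 and 0.004 m and angle between the x axis of bracket and the x axis of shelf, either way round below 0.07 rad and angle between bracket's own z axis and vertical below 0.07 rad and linear speed of bracket below 0.01 m/s); the arm keeps its last pose, push and grip.
It fails at once if the bracket is rammed into the stop arm (over 50 N) (contact force between bracket and stop_arm above 50 N).
It fails at once if the paint tin is disturbed (moved over 3 cm) (distance of paint_tin from where it was at the start of the episode above 0.03 m).
It fails at once if the water pot is disturbed (moved over 3 cm) (distance of water_pot from where it was at the start of the episode above 0.03 m).
It fails at once if the screwdriver is disturbed (moved over 3 cm) (distance of screwdriver from where it was at the start of the episode above 0.03 m).
It fails at once if the brush is disturbed (moved over 3 cm) (distance of brush from where it was at the start of the episode above 0.03 m).
It also fails if it takes over 59 s, if anything falls off the work surface, if the arm or the gripper's body presses on something with over 40 N, if the wrist force passes 120 N, or if a joint passes its speed limit or range.

ROBOT

A 6-joint arm with a two-finger parallel gripper is mounted at the origin on the work surface. World frame = base frame: x ahead of the robot, y to its left, z up, the work surface at z = 0. Lengths are in m, angles in rad, forces in N, time in s.
With the tool pointing down it reaches from about 0.35 to 0.85 m from the base axis. Payload 8.1 kg.
Tool frame: the origin (TCP) lies on the mounting face of the last link; the fingertips stand 186 mm ahead of it and the grasp point (between the pads) lies 167 mm ahead of it; z points along the fingers, y is the line along which they close (so a half turn about z gives the same grasp; the last joint's range is limited). The gripper opens to 93 mm and grips with 3 to 60 N. Pads are 15 mm wide; open, the fingers measure 128 mm over their backs; the gripper's body (75 mm by 188 mm) begins 65 mm behind the grasp point.
Start: joints at [-1.385, 0.13, 1.488, -0, 1.523, -0.085], TCP at [0.161, -0.578, 0.405] pointing down, gripper open.
Joint ranges: [-2.96, 2.96], [-0.89, 2.26], [0.02, 2.5], [-1.34, 4.48], [0, 2.73], [-2.66, 2.66]. Speed limits (rad/s): [2.39, 2.39, 2.79, 3.14, 3.14, 3.14].

INTERFACE

Orientations are given as a rotation vector (axis times angle).
In Python, from plant import * gives the robot as it stands. The module is installed in compiled form; this text tells all that it offers.
- The arm moves only by the tool arm_command, never from a script. Its argument "increments" is a list of rows, each a list of 6 numbers: the shift along the tool's x, y, z in units of 0.2 m (1.0 is 0.2 m), then the turn, a rotation vector about the tool's x, y, z in units of pi rad (1.0 is pi rad). A call has exactly 5 rows; each row is the pose to reach, as a shift and turn from the pose commanded when the call began, along the tool's axes at that moment, turning the shorter way round; what a row does not reach only later rows make up. A row lasts 1/8 s, in which the tool goes at most 62.5 mm and 10.7 degrees, less where a joint would pass 70% of its speed; a pose out of reach is approached as far as the arm can. A call with a number of a shift or a turn outside -1 to 1 is refused whole. A call with a gripper value outside its range is refused whole. "fingers" is the closure, from -1 (fully open) to 1 (shut), set as the call begins (left out, the last holds). The fingers move at their own pace and stop on an object; "force" is the grip in N (left out, the last holds). Time passes only in rows, so rows that repeat a pose let the fingers close, or fill a call up. It gives the time, the measured TCP pose, the force, the opening and the grip force at its end, in the units of the state.
- read_state(): the state, without advancing time (a new reading comes with each control period).
- read_camera(name): name is "scene" or "top" or "wrist"; returns a dict with "image" (400x640x3 uint8, red, green, blue), "fx", "fy", "cx", "cy" (pixels), "k1" (the pictures are not rectified: a ray, as slopes to the right and down, at radius r is drawn at 1 + k1 r^2 times it, then the intrinsics apply), "T" (4x4, takes a point from camera to world coordinates). Camera axes: x right, y down, z forward; pixel columns grow to the right and rows downward; lengths in m; the calibration is good to about 2 mm. A picture is of the moment at which its call begins. There is no depth.
- close_job(): hands the job in; it is judged then, once.
The state is a dict: "t": time; "q": joint angles; "dq": joint speeds; "joint_torque": joint torques, N m; "tool_pos": TCP position; "orientation": TCP orientation; "force": force on the tool from outside, world axes, zero at the start; "wrist_torque": the same for the moment, N m; "opening": finger opening in m; "gripper_force": force on a finger pad.
Only numpy, scipy, OpenCV 4.12 (cv2) and the standard library are available. Lean on these libraries where they do the work, as an engineer would, in place of code of your own. Each camera call takes 0.05 s, during which the arm holds its last target. There are 200 camera calls.

## Working session

There is one attempt and no reset: what is moved stays moved. The work goes in short steps, Python scripts to look and compute and a tool call to move; the robot and the scene stay as the last step left them, time stands still between calls to the robot, and variables do not carry over. Pictures are saved under pics/ and viewed, at most 10 in all, crops included, and the job is handed in when it is done.

Besides the shell and the picture viewer there is one more tool, called as name(argument=value, ...) on one line, values as JSON. arm_command: Moves the arm, as the interface text tells. Shifts and turns lie within -1 to 1; 1 stands for 0.2 m of shift or pi rad of turn. Its arguments: {"type":"object","properties":{"increments":{"type":"array","items":{"type":"array","items":{"type":"number","minimum":-1,"maximum":1}}},"fingers":{"type":"number"},"force":{"type":"number"}},"required":["increments"]}

```bash
mkdir -p pics
cat > h.py <<'E'
import numpy as np, cv2
from scipy.spatial.transform import Rotation as R
from plant import *
def snap(n,f):
    c=read_camera(n); cv2.imwrite('pics/'+f,c['image'][:,:,::-1])
    np.savez('pics/'+f+'.npz',**{k:np.array(c[k]) for k in('fx','fy','cx','cy','k1','T')})
def px2w(f,pts,z):
    c=np.load('pics/'+f+'.npz'); o=[]
    z=np.broadcast_to(z,len(pts))
    for (u,v),h in zip(pts,z):
        d=np.array([(u-c['cx'])/c['fx'],(v-c['cy'])/c['fy']]); s=d.copy()
        for _ in range(20): s=d/(1+c['k1']*(s@s))
        T=c['T']; r=T[:3,:3]@np.append(s,1); p=T[:3,3]; o.append(p+r*(h-p[2])/r[2])
    return np.array(o)
def w2px(f,P):
    c=np.load('pics/'+f+'.npz'); T=c['T']; o=[]
    for p in P:
        q=T[:3,:3].T@(np.array(p)-T[:3,3]); s=q[:2]/q[2]; s=s*(1+c['k1']*(s@s)); o.append([c['fx']*s[0]+c['cx'],c['fy']*s[1]+c['cy']])
    return np.array(o)
def goal(pos,yaw=None,Rm=None):
    s=read_state(); R0=R.from_rotvec(s['orientation']); d=R0.inv().apply(np.array(pos)-s['tool_pos'])/0.2
    if Rm is None: Rm=R.from_euler('z',yaw)*R.from_euler('x',np.pi)
    t=(R0.inv()*Rm).as_rotvec()/np.pi
    print('shift',d.round(3),'turn',t.round(3))
E
python3 -c "
from h import *
snap('top','top0.png');snap('scene','scene0.png')
s=read_state();print(s);print(R.from_rotvec(s['orientation']).as_matrix().round(3))
print(np.load('pics/top0.png.npz')['T'].round(3))"
```

```text
{'t': 0.1, 'q': array([-1.38536535e+00,  1.31099966e-01,  1.48916471e+00, -4.90083248e-05,
        1.52299071e+00, -8.54064784e-02]), 'dq': array([ 0.00113988, -0.00327578, -0.00136373,  0.00176556,  0.00262671,
        0.00013851]), 'joint_torque': array([ 7.90750328e-04, -5.61340392e+01, -4.93097806e+01,  7.70979607e-02,
        2.91082315e-02, -7.63548269e-05]), 'tool_pos': array([ 0.16049438, -0.57792643,  0.40378665]), 'orientation': array([-3.11118749e+00, -4.23911241e-01,  2.07253083e-04]), 'force': array([ 0.46947396,  0.08175385, -0.15344165]), 'wrist_torque': array([ 0.02371412,  0.05502877, -0.02074509]), 'gripper_force': 0.0, 'opening': 0.09304825264593705}
[[ 0.964  0.268 -0.   ]
 [ 0.268 -0.964  0.002]
 [ 0.    -0.002 -1.   ]]
[[ 0.005 -0.988  0.152  0.365]
 [-0.999 -0.009 -0.03  -0.006]
 [ 0.031 -0.152 -0.988  1.261]
 [ 0.     0.     0.     1.   ]]
```

View pics/top0.png

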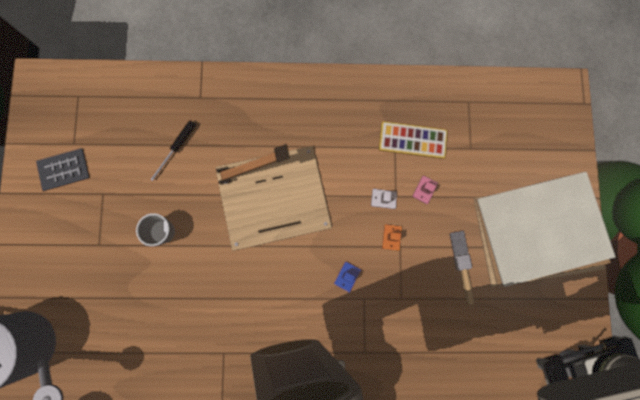

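View pics/scene0.png

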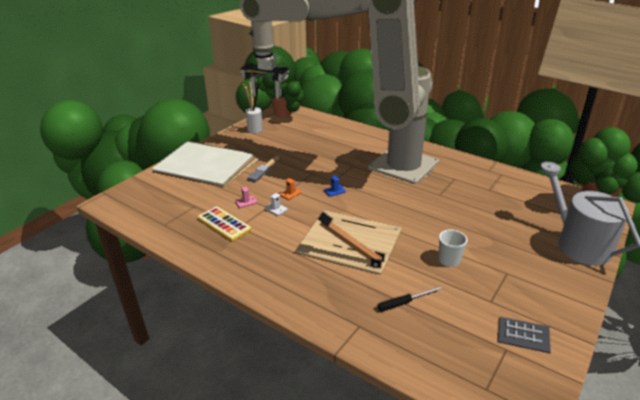

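The top view shows the shelf with corners near (217,165), (315,148), (330,227) and (234,249). The stop pivot is at about (223,173), the thumb pad at (282,153), and the aluminium bracket at (384,198). I'll zoom in for accuracy.

```bash
python3 -c "
from h import *
a=cv2.imread('pics/top0.png')[130:270,205:405]
cv2.imwrite('pics/crop0.png',cv2.resize(a,None,fx=4,fy=4,interpolation=cv2.INTER_CUBIC))
f='top0.png'
P=px2w(f,[(217,165),(315,148),(330,227),(234,249)],.012);print(P.round(3),P.mean(0))
print([np.linalg.norm(P[i]-P[i-1]).round(3) for i in range(4)])
print(px2w(f,[(384,198)],.01))"
```

```text
[[ 0.633  0.248  0.012]
 [ 0.685 -0.026  0.012]
 [ 0.462 -0.069  0.012]
 [ 0.4    0.193  0.012]] [0.54493989 0.08625387 0.012     ]
[np.float64(0.24), np.float64(0.279), np.float64(0.228), np.float64(0.269)]
[[ 0.54419644 -0.22078604  0.01      ]]
```

View pics/crop0.png

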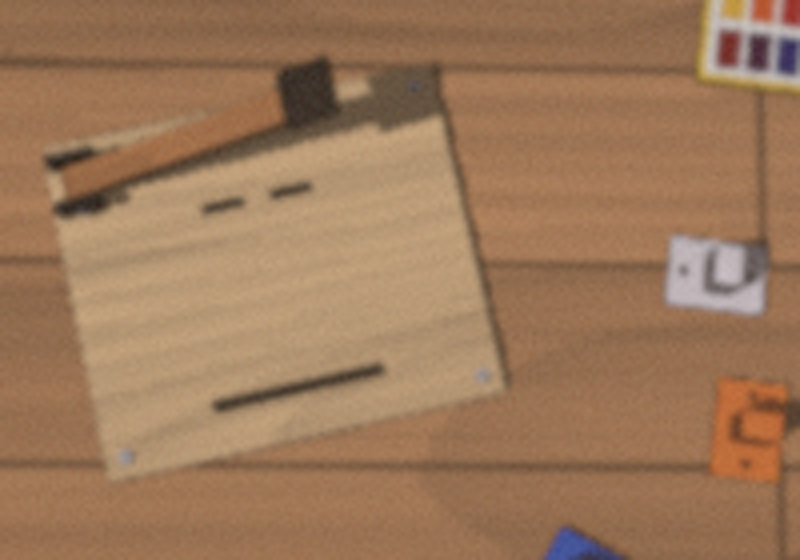

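```bash
cat > m.py <<'E'
from h import *
f='top0.png'
g=lambda L:[(205+(u-1.5)/4,130+(v-1.5)/4) for u,v in L]
C=px2w(f,g([(45,158),(438,65),(507,385),(110,478)]),.012)
L=np.array([[.12,.14],[.12,-.14],[-.12,-.14],[-.12,.14]])
S=px2w(f,g([(223,206),(291,190)]),.012)
def fit(A,B):
    a=A-A.mean(0);b=B-B.mean(0); y=np.arctan2((a[:,0]*b[:,1]-a[:,1]*b[:,0]).sum(),(a*b).sum())
    Rm=np.array([[np.cos(y),-np.sin(y)],[np.sin(y),np.cos(y)]]); return y,B.mean(0)-Rm@A.mean(0),Rm
y,t,Rm=fit(L,C[:,:2]); print('shelf yaw',y,'org',t,'res',(C[:,:2]-(L@Rm.T+t)).round(4))
print('slots',S,'shelf frame',((S[:,:2]-t)@Rm),'sep',np.linalg.norm(S[0]-S[1]))
pad=np.append(Rm@[.086,-.0486]+t,.1366); padd=np.append(Rm@[.086,-.082]+t,.043)
print('pad',pad,padd,'px',w2px(f,[pad]),'seen',g([(307,92)]))
B=px2w(f,g([(670,236),(768,243),(764,314),(664,303)]),.01)
print('bracket',B.mean(0),[np.linalg.norm(B[i]-B[i-1]).round(3) for i in range(4)], np.arctan2(*(B[0]-B[1]+B[3]-B[2])[[1,0]])*1)
print('lugtop',px2w(f,g([(735,268)]),.062))
E
python3 m.py
```

```text
shelf yaw 0.23558426988280068 org [0.54421961 0.08786905] res [[-0.007  -0.0015]
 [-0.0021 -0.0035]
 [ 0.0046  0.0033]
 [ 0.0046  0.0017]]
slots [[0.58837764 0.12562274 0.012     ]
 [0.60022753 0.07848932 0.012     ]] shelf frame [[ 0.05175043  0.02640389]
 [ 0.05227154 -0.02219352]] sep 0.048600198500599746
pad [0.63918791 0.06068483 0.1366    ] [0.64698385 0.0282074  0.043     ] px [[281.545843   153.01532735]] seen [(281.375, 152.625)]
bracket [ 0.54390693 -0.22010459  0.01      ] [np.float64(0.048), np.float64(0.069), np.float64(0.05), np.float64(0.071)] 1.488593152380659
lugtop [[ 0.54059265 -0.22375586  0.062     ]]
```

The checks agree: the slots sit at shelf (52, 2) mm with 48.6 mm between them, and the pad reprojects to within 0.4 px. Now I'll move to the pad with the fingers closed.

arm_command(increments=[[0.2,-0.15,0,0,0,0],[0.4,-0.3,0,0,0,0],[0.6,-0.46,0,0,0,0],[0.8,-0.61,0,0,0,0],[1,-0.76,0,0,0,0]], fingers=1, force=20)

```text
t: 0.72
tool_pos: [0.3132, -0.3767, 0.4044]
orientation: [-3.112, -0.424, 0.0]
force: [0.8, -0.6, 0.1]
opening: 0.0477
gripper_force: 0.0
```

arm_command(increments=[[0.2,-0.15,0,0,0,0],[0.4,-0.3,0,0,0,0],[0.6,-0.46,0,0,0,0],[0.8,-0.61,0,0,0,0],[1,-0.76,0,0,0,0]])

```text
t: 1.35
tool_pos: [0.4653, -0.1767, 0.4045]
orientation: [-3.113, -0.424, 0.0]
force: [0.7, -0.6, 0.5]
opening: 0.001
gripper_force: 0.0
```

arm_command(increments=[[0.2,-0.15,0,0,0,0],[0.4,-0.3,0,0,0,0],[0.6,-0.46,0,0,0,0],[0.8,-0.61,0,0,0,0],[1,-0.76,0,0,0,0]])

```text
t: 1.98
tool_pos: [0.6174, 0.0233, 0.4042]
orientation: [-3.113, -0.424, 0.001]
force: [0.1, -0.9, 0.5]
opening: 0.0007
gripper_force: 0.0
```

```bash
python3 -c "
from h import *
print(read_state()['tool_pos'],read_state()['opening']);goal([.640,.058,.34],.245)"
```

```text
[0.61738734 0.02326906 0.40422948] 0.0007392912719501187
shift [ 0.156 -0.137  0.321] turn [-0.     0.     0.008]
```

arm_command(increments=[[0.08,-0.07,0.1,0,0,0.008],[0.156,-0.137,0.2,0,0,0.008],[0.156,-0.137,0.321,0,0,0.008],[0.156,-0.137,0.321,0,0,0.008],[0.156,-0.137,0.321,0,0,0.008]])

```text
t: 2.6
tool_pos: [0.6395, 0.0563, 0.3413]
orientation: [3.118, 0.384, 0.001]
force: [-0.1, -0.4, 0.1]
opening: 0.0003
gripper_force: 0.0
```

arm_command(increments=[[0,0.03,0.12,0,0,0],[0,0.06,0.2,0,0,0],[0,0.09,0.27,0,0,0],[0,0.11,0.34,0,0,0],[0,0.13,0.41,0,0,0]])

```text
t: 3.22
tool_pos: [0.6455, 0.031, 0.2572]
orientation: [-3.118, -0.385, 0.002]
force: [0.1, 1.0, -0.4]
opening: 0.0003
gripper_force: 0.0
```

arm_command(increments=[[0,0.01,0.05,0,0,0],[0,0.02,0.1,0,0,0],[0,0.02,0.13,0,0,0],[0,0.02,0.155,0,0,0],[0,0.02,0.155,0,0,0]])

```text
t: 3.85
tool_pos: [0.6469, 0.0275, 0.229]
orientation: [3.118, 0.385, 0.0]
force: [-5.8, -0.2, 9.4]
opening: 0.0001
gripper_force: 4.8
```

arm_command(increments=[[0,0,-0.05,0,0,0],[0,0,-0.2,0,0,0],[0,0,-0.45,0,0,0],[0,0,-0.7,0,0,0],[-0.1,0.2,-0.7,0,0,0]])

```text
t: 4.47
tool_pos: [0.6389, -0.0144, 0.3749]
orientation: [3.115, 0.391, 0.018]
force: [0.5, -1.0, -0.5]
opening: 0.0004
gripper_force: 0.0
```

```bash
python3 -c "
from h import *
print(read_state()['tool_pos'])
goal([.52,-.2,.4],-.082)"
```

```text
[ 0.63885943 -0.01444438  0.37492199]
shift [-0.804  0.753 -0.132] turn [ 0.    -0.004  0.106]
```

arm_command(increments=[[-0.18,0.17,-0.04,0,0,0.03],[-0.36,0.34,-0.08,0,0,0.06],[-0.54,0.51,-0.13,0,0,0.09],[-0.72,0.68,-0.13,0,-0.003,0.106],[-0.8,0.75,-0.13,0,-0.004,0.106]], fingers=-1)

```text
t: 5.1
tool_pos: [0.5172, -0.2025, 0.3945]
orientation: [3.136, -0.141, -0.018]
force: [0.9, 1.3, -0.3]
opening: 0.046
gripper_force: 0.0
```

arm_command(increments=[[0,0,0,0,0,0],[0,0,0,0,0,0],[0,0,0,0,0,0],[0,0,0,0,0,0],[0,0,0,0,0,0]])

```text
t: 5.72
tool_pos: [0.5186, -0.2002, 0.3934]
orientation: [3.137, -0.136, -0.02]
force: [1.0, 0.1, 0.2]
opening: 0.0917
gripper_force: 0.0
```

```bash
python3 -c "
from h import *
snap('wrist','w1.png');snap('top','top1.png')
a=cv2.imread('pics/top1.png')[130:230,205:405]
b=cv2.imread('pics/w1.png')
cv2.imwrite('pics/v1.png',np.vstack([b,cv2.resize(a,(400,200),interpolation=cv2.INTER_CUBIC)[:, :].copy() if 0 else np.pad(cv2.resize(a,(400,200)),((0,0),(0,240),(0,0)))]))
s=read_state();print(s['tool_pos'],s['opening'],np.load('pics/w1.png.npz')['T'].round(3))
print(w2px('w1.png',[(.5439,-.2201,.01),(.5439,-.2201,.062)]))"
```

```text
[ 0.51844651 -0.20045369  0.39348492] 0.0929511286698006 [[-0.085 -0.953 -0.289  0.596]
 [-0.996  0.082  0.022 -0.207]
 [ 0.002  0.29  -0.957  0.373]
 [ 0.     0.     0.     1.   ]]
[[332.36013255 153.52705555]
 [334.60192302 160.30755186]]
```

View pics/v1.png

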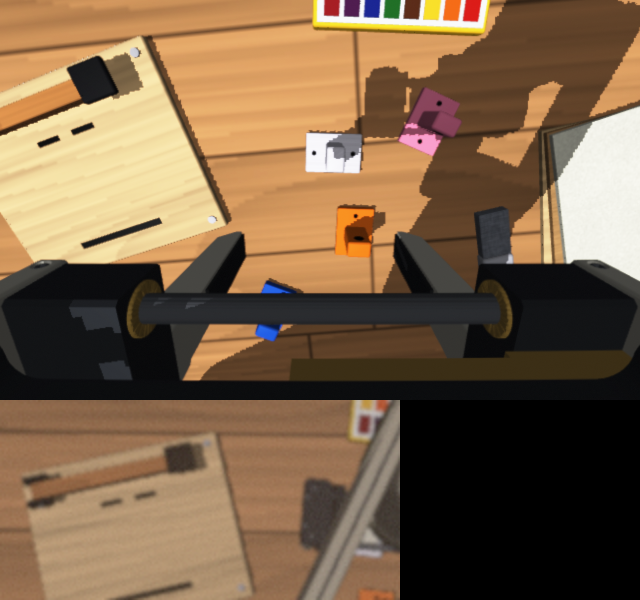

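The stop arm is down (pad at crop (183,457)). The bracket in the wrist view has foot corners at about (306,132), (361,134), (362,173) and (306,171), and the slots are at (48,141) and (82,128).

```bash
python3 -c "
from h import *
f='w1.png'
B=px2w(f,[(306,132),(361,134),(362,173),(306,171)],.01)
print(B.mean(0),[np.linalg.norm(B[i]-B[i-1]).round(3) for i in range(4)],np.arctan2(*(B[0]-B[1]+B[3]-B[2])[[1,0]])-np.pi/2)
S=px2w(f,[(48,141),(82,128)],.012);print(S,S.mean(0),np.linalg.norm(S[0]-S[1]),np.arctan2(*(S[0]-S[1])[[1,0]])-np.pi/2)
print(px2w(f,[(305,153),(362,153),(314,153),(352,154)],.01))
goal([.544,-.221,.036+.167+.03],-.085)"
```

```text
[ 0.5445633  -0.22192641  0.01      ] [np.float64(0.048), np.float64(0.067), np.float64(0.048), np.float64(0.071)] -0.12156762490336481
[[0.58988286 0.12577265 0.012     ]
 [0.60120461 0.07881187 0.012     ]] [0.59554374 0.10229226 0.012     ] 0.04830628954643998 0.23657489513598273
[[ 0.54745141 -0.18642114  0.01      ]
 [ 0.54141557 -0.25671318  0.01      ]
 [ 0.54649558 -0.19751349  0.01      ]
 [ 0.54123711 -0.24430566  0.01      ]]
shift [0.146 0.09  0.801] turn [ 0.001  0.004 -0.001]
```

arm_command(increments=[[0.05,0.03,0.2,0.001,0.004,0.004],[0.1,0.06,0.4,0.001,0.004,0.004],[0.146,0.09,0.6,0.001,0.004,0.004],[0.146,0.09,0.8,0.001,0.004,0.004],[0.146,0.09,0.8,0.001,0.004,0.004]])

```text
t: 6.45
tool_pos: [0.542, -0.2204, 0.2293]
orientation: [-3.133, 0.157, 0.011]
force: [-0.9, 0.4, 0.1]
opening: 0.0928
gripper_force: 0.0
```

```bash
python3 -c "
from h import *
print(read_state()['tool_pos'])
goal([.544,-.2215,.210],-.10)"
```

```text
[ 0.54202668 -0.22043228  0.22930035]
shift [0.011 0.005 0.096] turn [-0.001  0.002 -0.   ]
```

arm_command(increments=[[0.01,0.005,0.03,0,0.001,0],[0.01,0.005,0.06,0,0.001,0],[0.01,0.005,0.095,0,0.001,0],[0.01,0.005,0.095,0,0.001,0],[0.01,0.005,0.095,0,0.001,0]])

```text
t: 7.08
tool_pos: [0.5458, -0.2225, 0.2145]
orientation: [-3.137, 0.157, -0.006]
force: [0.1, 0.6, -0.3]
opening: 0.093
gripper_force: 0.0
```

arm_command(increments=[[0,0,0,0,0,0],[0,0,0,0,0,0],[0,0,0,0,0,0],[0,0,0,0,0,0],[0,0,0,0,0,0]], fingers=1, force=35)

```text
t: 7.7
tool_pos: [0.5457, -0.2225, 0.2142]
orientation: [-3.137, 0.157, -0.005]
force: [0.1, 0.4, 0.7]
opening: 0.0474
gripper_force: 0.0
```

arm_command(increments=[[0,0,0,0,0,0],[0,0,0,0,0,0],[0,0,0,0,0,0],[0,0,0,0,0,0],[0,0,0,0,0,0]])

```text
t: 8.32
tool_pos: [0.5457, -0.2224, 0.2142]
orientation: [-3.137, 0.157, -0.005]
force: [-0.8, 1.1, 0.1]
opening: 0.02
gripper_force: 35.0
```

arm_command(increments=[[0,0,-0.1,0,0,0],[0,0,-0.25,0,0,0],[0,0,-0.4,0,0,0],[0,-0.15,-0.4,0,0,0],[0,-0.3,-0.4,0,0,0]])

```text
t: 8.95
tool_pos: [0.5518, -0.1626, 0.2965]
orientation: [3.138, -0.159, 0.009]
force: [0.4, 0.1, -1.6]
opening: 0.0196
gripper_force: 35.0
```

```bash
python3 -c "
from h import *
s=read_state();print(s['tool_pos'],s['force'],s['opening'])
goal([.575,.0974,.285],.24)"
```

```text
[ 0.55175369 -0.16263698  0.29653521] [ 0.43370218  0.11168711 -1.61113832] 0.01959611125382312
shift [-0.016 -1.305  0.058] turn [ 0.    -0.002 -0.109]
```

arm_command(increments=[[0,-0.16,0,0,0,-0.02],[0,-0.32,0,0,0,-0.05],[0,-0.48,0,0,0,-0.08],[0,-0.65,0,0,0,-0.109],[0,-0.8,0,0,0,-0.109]])

```text
t: 9.57
tool_pos: [0.5676, -0.0025, 0.296]
orientation: [3.118, 0.382, 0.008]
force: [1.7, -0.3, -1.6]
opening: 0.02
gripper_force: 35.0
```

```bash
python3 -c "
from h import *
s=read_state();print(s['tool_pos'])
goal([.575,.0974,.285],.24)"
```

```text
[ 0.56755799 -0.00249719  0.2959591 ]
shift [ 0.157 -0.476  0.055] turn [ 0.    -0.002  0.001]
```

arm_command(increments=[[0.05,-0.15,0.02,0,0,0.001],[0.1,-0.3,0.04,0,-0.002,0.001],[0.157,-0.476,0.055,0,-0.002,0.001],[0.157,-0.476,0.055,0,-0.002,0.001],[0.157,-0.476,0.055,0,-0.002,0.001]])

```text
t: 10.2
tool_pos: [0.5752, 0.0961, 0.2845]
orientation: [3.118, 0.376, -0.003]
force: [-0.6, -0.3, -1.5]
opening: 0.02
gripper_force: 35.0
```

```bash
python3 -c "
from h import *
snap('wrist','w2.png')
s=read_state();print(s['tool_pos'],s['force'],R.from_rotvec(s['orientation']).as_matrix().round(3))
goal([.575,.0974,.232],.24)"
```

```text
[0.57521017 0.09568682 0.28431946] [-0.60580829 -0.87776706 -1.92353014] [[ 0.972  0.237 -0.002]
 [ 0.237 -0.972 -0.001]
 [-0.002  0.001 -1.   ]]
shift [ 0.002 -0.009  0.262] turn [ 0.     0.001 -0.   ]
```

View pics/w2.png

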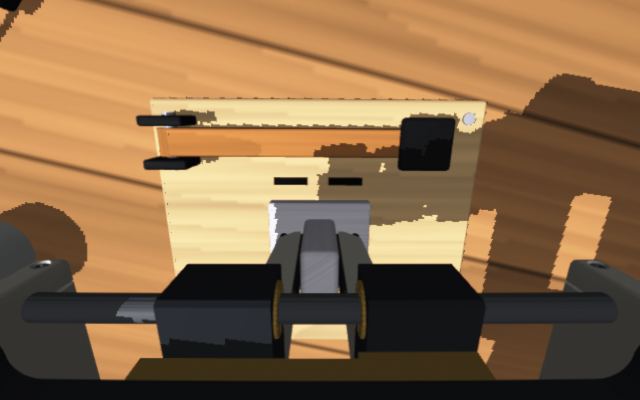

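The wrist view shows the slots at (291,181) and (345,181.5), the bracket's front edge from (270,201) to (369,201), and the stop's lower edge level at row 157.

```bash
python3 -c "
from h import *
f='w2.png'
S=px2w(f,[(290.5,181),(345,181.7)],.012);m=S.mean(0);y=np.arctan2(*(S[0]-S[1])[[1,0]])-np.pi/2;print(S,m,np.linalg.norm(S[0]-S[1]),y)
s=read_state()
E=px2w(f,[(270,201),(369,201)],.284-.2142+.010);print(E,np.linalg.norm(E[0]-E[1]),np.arctan2(*(E[0]-E[1])[[1,0]])-np.pi/2)
ax=np.array([np.cos(.24),np.sin(.24)]);ay=np.array([-ax[1],ax[0]])
e=E.mean(0)[:2]-s['tool_pos'][:2];print('edge rel tool',e@ax,e@ay)
d=m[:2]-s['tool_pos'][:2];print('seat rel tool',d@ax,d@ay)"
```

```text
[[0.589558   0.12495334 0.012     ]
 [0.60042688 0.07799168 0.012     ]] [0.59499244 0.10147251 0.012     ] 0.0482030056592457 0.22743710424671537
[[0.58948673 0.13237106 0.0798    ]
 [0.60505303 0.0688975  0.0798    ]] 0.06535443131828601 0.24049428093459735
edge rel tool 0.022603461162600466 -0.0004379960877247829
seat rel tool 0.020590540849473083 0.0009175633410949824
```

arm_command(increments=[[0,-0.004,0.08,0,0.001,0],[0,-0.004,0.16,0,0.001,0],[0,-0.004,0.23,0,0.001,0],[0,-0.004,0.275,0,0.001,0],[0,-0.004,0.275,0,0.001,0]])

```text
t: 10.88
tool_pos: [0.5745, 0.097, 0.2276]
orientation: [3.119, 0.375, -0.001]
force: [0.0, -0.3, -1.4]
opening: 0.0198
gripper_force: 35.0
```

arm_command(increments=[[0,0,0,0,0,0],[0,0,0.007,0,0,0],[0,0,0.014,0,0,0],[0,0,0.014,0,0,0],[0,0,0.014,0,0,0]])

```text
t: 11.5
tool_pos: [0.575, 0.0971, 0.2261]
orientation: [3.119, 0.375, 0.002]
force: [1.2, 0.3, 0.9]
opening: 0.0199
gripper_force: 35.0
```

arm_command(increments=[[0.02,0,0,0,0,0],[0.04,0,0,0,0,0],[0.06,0,0,0,0,0],[0.08,0,0,0,0,0],[0.08,0,0,0,0,0]])

```text
t: 12.12
tool_pos: [0.5907, 0.1009, 0.2261]
orientation: [3.119, 0.375, 0.002]
force: [-0.1, 0.1, 3.4]
opening: 0.0199
gripper_force: 35.0
```

arm_command(increments=[[0.005,0,0,0,0,0],[0.01,0,0,0,0,0],[0.015,0,0,0,0,0],[0.02,0,0,0,0,0],[0.02,0,0,0,0,0]])

```text
t: 12.75
tool_pos: [0.5941, 0.1017, 0.2261]
orientation: [3.119, 0.375, -0.0]
force: [-4.1, -0.2, 7.3]
opening: 0.0199
gripper_force: 35.0
```

arm_command(increments=[[0,0,-0.002,0,0,0],[0,0,-0.004,0,0,0],[0.003,0,-0.004,0,0,0],[0.006,0,-0.004,0,0,0],[0.006,0,-0.004,0,0,0]])

```text
t: 13.38
tool_pos: [0.5953, 0.1021, 0.2263]
orientation: [3.119, 0.375, 0.0]
force: [-0.3, -0.7, -1.8]
opening: 0.0199
gripper_force: 35.0
```

arm_command(increments=[[0.002,0,0,0,0,0],[0.004,0,0,0,0,0],[0.006,0,0,0,0,0],[0.006,0,0,0,0,0],[0.006,0,0,0,0,0]])

```text
t: 14.0
tool_pos: [0.5965, 0.1024, 0.2266]
orientation: [3.119, 0.375, 0.001]
force: [1.1, -0.2, -1.1]
opening: 0.02
gripper_force: 35.0
```

arm_command(increments=[[0.003,0,0,0,0,0],[0.006,0,0,0,0,0],[0.008,0,0,0,0,0],[0.008,0,0,0,0,0],[0.008,0,0,0,0,0]])

```text
t: 14.62
tool_pos: [0.5977, 0.1027, 0.2263]
orientation: [3.119, 0.375, -0.001]
force: [-4.6, -0.8, 0.7]
opening: 0.0196
gripper_force: 35.0
```

arm_command(increments=[[0.002,0,0,0,0,0],[0.004,0,0,0,0,0],[0.006,0,0,0,0,0],[0.006,0,0,0,0,0],[0.006,0,0,0,0,0]])

```text
t: 15.25
tool_pos: [0.5983, 0.1028, 0.2262]
orientation: [3.119, 0.375, -0.005]
force: [-9.4, -2.7, 4.6]
opening: 0.0196
gripper_force: 35.0
```

arm_command(increments=[[0.001,0,-0.001,0,0,0],[0.002,0,-0.002,0,0,0],[0.004,0,-0.002,0,0,0],[0.004,0,-0.002,0,0,0],[0.004,0,-0.002,0,0,0]])

```text
t: 15.88
tool_pos: [0.5987, 0.1029, 0.2262]
orientation: [3.119, 0.375, -0.007]
force: [-11.3, -2.5, 4.6]
opening: 0.0192
gripper_force: 35.0
```

arm_command(increments=[[0,0,0,0,0,0],[0,0,0,0,0,0],[0,0,0,0,0,0],[0,0,0,0,0,0],[0,0,0,0,0,0]])

```text
t: 16.5
tool_pos: [0.5987, 0.1029, 0.2262]
orientation: [3.119, 0.375, -0.007]
force: [-10.5, -3.7, 3.7]
opening: 0.0199
gripper_force: 35.0
```

```bash
python3 -c "
from h import *
snap('wrist','w3.png')
s=read_state();print(s['tool_pos'],s['force'],s['wrist_torque'],R.from_rotvec(s['orientation']).as_matrix().round(3))"
```

```text
[0.59869945 0.10290213 0.22623732] [-10.64446094  -2.53238306   4.47330917] [-0.56359001  2.18803483 -0.15048981] [[ 0.971  0.237 -0.004]
 [ 0.237 -0.972 -0.001]
 [-0.004 -0.    -1.   ]]
```

View pics/w3.png

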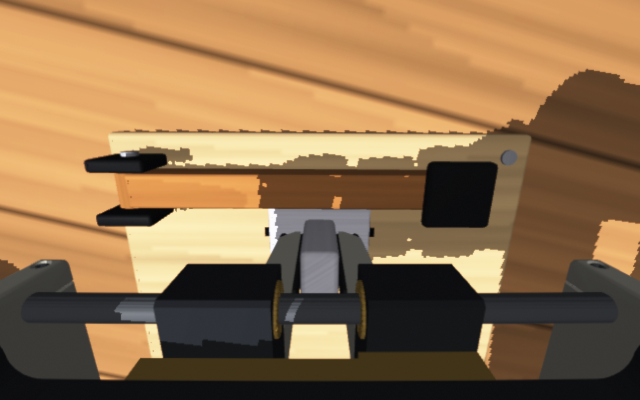

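The foot's front edge (270–369, row 209) is flush with the stop. The slot ends show equally on both sides (265–269 and 370–374), so it's centred. I'll add a small nudge to bring the push to about 12 N.

arm_command(increments=[[0.001,0,0,0,0,0],[0.003,0,0,0,0,0],[0.003,0,0,0,0,0],[0.003,0,0,0,0,0],[0.003,0,0,0,0,0]])

```text
t: 17.18
tool_pos: [0.599, 0.103, 0.2262]
orientation: [3.119, 0.375, -0.009]
force: [-14.6, -3.1, 7.3]
opening: 0.0199
gripper_force: 35.0
```

```bash
python3 -c "
from h import *
s=read_state();f=s['force'];print(f)
if 9<np.hypot(f[0],f[1])<16: print(close_job())"
```

```text
[-14.64528616  -3.14366532   7.30047469]
the job is handed in; nothing more can be done
None
```

The job is handed in at about 17 s: the stop arm is clicked down, and the bracket is gripped on its seat, flush against the stop. The last wrist reading was about 15 N horizontally including board friction, so probably 12–13 N on the stop; `close_job()` gave no verdict.

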